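# Close up the cartridge cabinet

### The arm

A 6-joint arm with a two-finger parallel gripper is mounted at the origin on the work surface. World frame = base frame: x ahead of the robot, y to its left, z up, the work surface at z = 0. Lengths are in m, angles in rad, forces in N, time in s.
With the tool pointing down it reaches from about 0.35 to 0.775 m from the base axis. Payload 5.5 kg.
Tool frame: the origin (TCP) lies between the finger pads, 19 mm behind the fingertips; this is the grasp point; z points along the fingers, y is the line along which they close (so a half turn about z gives the same grasp; the last joint's range is limited). The gripper opens to 85 mm and grips with 20 to 120 N. Pads are 22 mm wide; open, the fingers measure 114 mm over their backs; the gripper's body (76 mm by 85 mm) begins 54 mm behind the grasp point. The pads swing forward as they close: fully open they stand 13 mm farther back than shut.
Start: joints at [-1.396, 0.313, 0.046, 1.304, 0, 1.431], TCP at [0.178, -0.547, 0.25] pointing down, gripper open.
Joint ranges: [-2.76, 2.76], [-0.86, 1.69], [-1.03, 1.26], [-2.2, 2.34], [-1.47, 1.5], [-3.14, 3.14]. Speed limits (rad/s): [2.57, 2.57, 3.14, 3.14, 3.14, 3.14].

### API

Orientations are given as a unit quaternion [w, x, y, z].
In Python, from workcell import env gives the robot as it stands.
- The arm moves only by the shell command python3 -m pendant 'ROWS' [FORCE]. ROWS is JSON, a list of rows, each an object with "travel": the shift along the tool's x, y, z scaled (see below), a list of three; "rot": the turn, a rotation vector about the tool's x, y, z scaled (see below), a list of three; "fingers": the opening, from -1 (shut) to 1 (fully open). In form: [{"travel": [dx, dy, dz], "rot": [wx, wy, wz], "fingers": fingers}, ...]. A call has 1 to 10 rows; each row is the pose to reach, as a shift and turn from the pose commanded when the call began, along the tool's axes at that moment; what a row does not reach only later rows make up. The controller multiplies each number of a shift by 0.12 m and each number of a turn by 60 degrees. A row lasts 1/10 s, in which the tool goes at most 50 mm and 8.59 degrees, less where a joint would pass 70% of its speed; a pose out of reach is approached as far as the arm can. A call with a number of a shift or a turn outside -1 to 1 is refused whole. A call with a gripper value outside its range is refused whole. The fingers move at their own pace and stop on an object; FORCE is the grip in N (left out, the last holds). Time passes only in rows, so rows that repeat a pose let the fingers close. It gives the time, the measured TCP pose, the force, the opening and the grip force at its end, in the units of the state.
- env.get_state(): the state, without advancing time (a new reading comes with each control period).
- env.read_camera(name): name is "scene" or "top" or "wrist"; returns (picture, depth): 384x512x3 uint8, blue, green, red; 384x512 float32, m along the optical axis (not along the pixel's ray), 0 where there is no reading.
- env.camera_model(name): a dict with "fovy" (degrees; the focal length in pixels is half the picture's height over the tangent of half this angle, whatever the lens; pixels are square), "cx", "cy" (the principal point, pixels), "rvec" (rotation vector, rad) and "tvec" (3), from world to camera coordinates, as OpenCV has them; the wrist camera has in their place "T_tool_cam" (4x4, takes a point from camera to tool coordinates, whose origin is the TCP and whose axes are the flange's). Camera axes: x right, y down, z forward; pixel columns grow to the right and rows downward; lengths in m; the calibration is good to about 2 mm. A picture is of the moment at which its call begins: read the wrist's pose just before it. camera_model takes no time and is no camera call.
- env.hand_in(): hands the job in; it is judged then, once.
Trained networks look in the newest picture that a camera, given by its name, has taken for a name from the list of things; names that differ only in an ending like _2 or _b are one class to them, and where a whole thing is asked for, a point or a joint stands for the part that bears it (a point fixed in the world has none). Each returns a list of dicts, best first, with "conf" (0 to 1); they miss things now and then, are a little off and sometimes report something else, mostly with a low value. They report only what shows in the picture. A call takes as long as a camera call.
- env.outline_of(camera, target): "mask" (384x512 bool, what is visible of it) and "xy" ([column, row] in pixels, amid what is visible of it).
The state is a dict: "clock": time; "joint_pos": joint angles; "qvel": joint speeds; "tau": joint torques, N m; "tcp_pos": TCP position; "orientation": TCP orientation; "wrist_force": force on the tool from outside, world axes, zero at the start; "ft_torque": the same for the moment, N m; "finger_gap": finger opening in m; "grip_force": force on a finger pad.
Only numpy, scipy, OpenCV 4.12 (cv2) and the standard library are available. Lean on these libraries where they do the work, as an engineer would, in place of code of your own. Each camera call takes 0.05 s, during which the arm holds its last target. There are 200 camera calls.

### The job

Close up the birch cabinet before the trolley is wheeled away, pushing with the fingertips only and taking nothing between the fingers: push the pull-out cartridge tray fully home, then push the swing door fully shut, then push the raised latch bar down until it lies level in its keeper across the door. Neither slam the tray or the door nor swing the door against the tray while it is out. Leave the loose headshell, stylus guard and hex driver where they lie.

Things in the scene. Friction and masses are not known exactly. Their poses are not given: they have to be found in the camera images.
- cabinet: Birch-ply cabinet fixed on the glass, 220 wide (y) x 185 deep (x) x 200 high. Origin: centre of the carcass's underside, on the glass; its front faces its own -x. The carcass's front edges lie at x = -85 mm; the shut door and a fixed stile beside it (y = +76 to +110 mm, full height) are 15 mm thick in front of that, outer faces at x = -100 mm. The tray slides under the top.
- tray (a joint): Black ABS pull-out tray on runners, 156 wide x 140 deep x 50 high, underside 118 mm, rim 168 mm above the glass. 0 = fully home on its stop, front flush with the carcass's front edges; grows in m as it comes out to the cabinet's -x, at most 0.11. Sliding takes about 1 N and it stays where it is left. Starts 30 to 70 mm out.
- tray_face (a point): Centre of the outside of the tray's plain front wall (156 wide, 50 high, 4 thick), 143 mm above the glass; when home, at cabinet x = -85, y = -10 mm. Axes as the cabinet's.
- door (a joint): Swing door, a plain birch panel 183 wide, 15 thick, from 4 to 198 mm above the glass. 0 = shut against the carcass; grows in rad as the free edge swings out to the cabinet's -x; 1.3 to 1.65 at the start. The hinge is stiff (0.05 N m): the door stays where it is left. Low on its outer face (75 mm above the glass, 150 mm from the hinge) sits a 20 mm pull knob standing out 19 mm.
- door_face (a point): Centre of the door's outer face: 92 mm from the hinge line along the door, 15 mm out from it, 100 mm above the glass. The hinge is the upright line at cabinet x = -85, y = -110 mm, in the plane of the door's inner face. Moves with the door; its y points along the door from hinge to free edge, its -x out of the outer face.
- latch (a joint): Chrome steel drop-bar latch, pivoted on the stile. 0 = level across the door, where it stops, lying in the keeper hook on the door; grows in rad as the bar is raised; pi/2 = straight up, beyond that it leans away from the door, at most 1.8. Starts 1.4 to 1.7, about upright. Its pivot is stiff (0.035 N m): it stays at any angle.
- latch_bar (a point): The latch's pivot, mid-thickness of the bar, at cabinet x = -107, y = +93 mm, 140 mm above the glass. Turns with the bar, which runs along its -y for 58 mm and is 14 mm wide (its z) and 5 mm thick (its x), 4.5 mm clear of the shut door. Level, its upper edge is 147 mm above the glass; the keeper hook at 36 mm from the pivot is 10 mm wide and ends 142 mm above the glass.
- latch_knob (a point): Middle of the latch's thumb knob: 13 mm across, on the bar 52 mm from the pivot, standing out 16 mm from the bar to the cabinet's -x; this point is 8 mm in front of the bar. Turns with the bar.
- headshell: Loose bystander: chrome headshell with its cartridge, about 72 x 22 x 15 mm, lying on the glass. Origin at the middle of its underside.
- guard: Loose bystander: blue hard silicone stylus guard, a 32 x 23 x 16 mm cap lying on the glass, origin at the middle of its underside.
- driver: Loose bystander: short steel hex driver, 117 mm long, handle 18 mm thick, lying on the glass. Origin at its middle, on the glass.

How it is judged:
On the way, in this order (a step that is already met when the one before it is completed fails the run):
1. the tray is pushed fully home (value of joint tray below 0.004 m), for 0.2 s.
2. then the door is pushed fully shut (value of joint door below 0.03 rad), for 0.2 s.
3. then the latch bar is pushed down level across the door (value of joint latch below 0.12 rad), for 0.2 s.
At the end, for the whole second after the job is handed in: Tray within 4 mm of home, door within 0.03 rad of shut, latch bar within 0.12 rad of level, all at rest (value of joint tray below 0.004 m and value of joint door below 0.03 rad and value of joint latch below 0.12 rad and velocity of joint door between -0.05 and 0.05 rad/s and velocity of joint latch between -0.1 and 0.1 rad/s); the robot touches nothing.
It fails at once if the door is swung against the tray while the tray is still out ((value of joint tray above 0.008 m and value of joint door below 0.35 rad) or (value of joint tray above 0.03 m and value of joint door below 0.9 rad)).
It fails at once if the latch bar is lowered while the door is not shut (value of joint latch below 1 rad and value of joint door above 0.06 rad).
It fails at once if the door (faster than 3 rad/s) or the tray (faster than 0.5 m/s) is slammed (velocity of joint door below -3 rad/s or velocity of joint tray below -0.5 m/s).
It fails at once if the fingers take the tray's front wall, the door or the latch bar between them (the TCP lies inside it) ((x of the grasp point in the frame of tray_face between -0.002 and 0.007 m and y of the grasp point in the frame of tray_face between -0.078 and 0.078 m and z of the grasp point in the frame of tray_face between -0.03 and 0.035 m) or (x of the grasp point in the frame of door_face between 0.001 and 0.014 m and y of the grasp point in the frame of door_face between -0.09 and 0.098 m and z of the grasp point in the frame of door_face between -0.1 and 0.11 m) or (x of the grasp point in the frame of latch_bar between -0.024 and 0.008 m and y of the grasp point in the frame of latch_bar between -0.064 and -0.008 m and z of the grasp point in the frame of latch_bar between -0.006 and 0.006 m)).
It fails at once if the headshell, stylus guard or hex driver is moved or lifted more than 10 mm (distance of any of headshell, guard, driver from where it was at the start of the episode above 0.01 m).
It also fails if it takes over 54 s, if anything falls off the work surface, if the arm or the gripper's body presses on something with over 40 N, if the wrist force passes 120 N, or if a joint passes its speed limit or range.

## Working session

There is one attempt and no reset: what is moved stays moved. The work goes in short steps, Python scripts to look and compute and a shell command to move; the robot and the scene stay as the last step left them, time stands still between calls to the robot, and variables do not carry over. Pictures are saved under pics/ and viewed, at most 10 in all, crops included, and the job is handed in when it is done.

```bash
ls; mkdir -p pics; python3 - <<'E'
from workcell import env
import cv2,numpy as np
ims=[]
for c in("scene","top"):
    p,d=env.read_camera(c); cv2.imwrite(f"pics/{c}0.png",p); np.save(f"{c}0.npy",d)
    print(c,{k:np.round(v,3) for k,v in env.camera_model(c).items()})
print(env.get_state())
E
```

```text
pics
scene {'fovy': np.float64(46.555), 'cx': np.float64(255.597), 'cy': np.float64(190.542), 'rvec': array([ 1.912,  1.823, -0.585]), 'tvec': array([-0.01 , -0.407,  1.249])}
top {'fovy': np.float64(49.188), 'cx': np.float64(251.63), 'cy': np.float64(189.991), 'rvec': array([ 2.123, -2.178,  0.176]), 'tvec': array([-0.017,  0.609,  0.925])}
{'clock': 0.1, 'joint_pos': array([-1.39557888e+00,  3.13918401e-01,  4.51204376e-02,  1.30362820e+00,
        6.82455853e-06,  1.43115933e+00]), 'qvel': array([-0.00065501, -0.00232725,  0.00214906,  0.00106451, -0.00023327,
       -0.00084411]), 'tau': array([ 2.77545420e-03, -4.81724167e+01,  2.99244189e+01,  1.26140282e-02,
       -1.26677937e-04, -2.03814118e-06]), 'tcp_pos': array([ 0.17796285, -0.54632198,  0.24921335]), 'orientation': array([-8.14849418e-04,  9.87633579e-01,  1.56777708e-01, -1.10850656e-05]), 'wrist_force': array([0.30227464, 0.10881526, 0.61581815]), 'ft_torque': array([-0.0254904 , -0.0555565 ,  0.06147059]), 'grip_force': 0.0, 'finger_gap': 0.08545657957548054}
```

View pics/scene0.png

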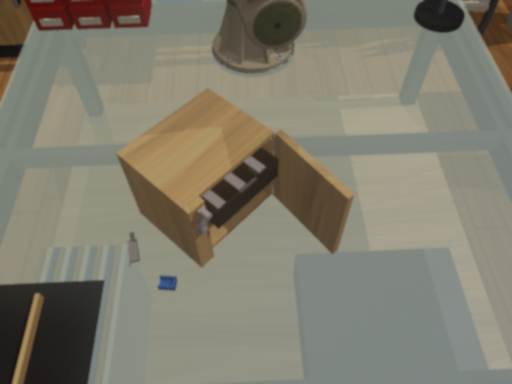

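View pics/top0.png

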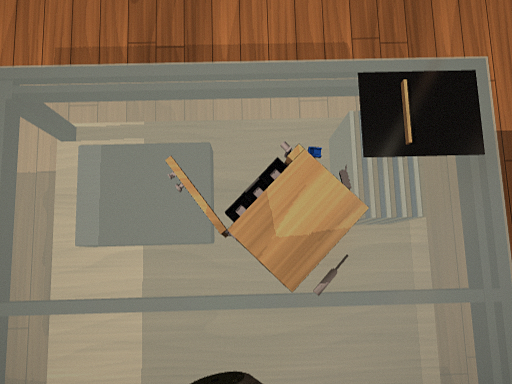

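The cabinet's front faces away from the robot, toward the upper left in the top view. The door is open with its free edge near pixel (168,157) and its hinge near (228,235). The tray is out along (230,215)–(283,160), and the latch is near (287,147) on the stile.

```bash
cat > h.py <<'E'
from workcell import env
import cv2,numpy as np
from scipy.spatial.transform import Rotation as R
def world(c,d):
    m=env.camera_model(c); f=192/np.tan(np.radians(m["fovy"])/2)
    v,u=np.mgrid[:384,:512]
    P=np.dstack([(u-m["cx"])/f*d,(v-m["cy"])/f*d,d])
    Rm=cv2.Rodrigues(np.array(m["rvec"]))[0]
    return (P-np.array(m["tvec"]).ravel())@Rm
E
python3 - <<'E'
from h import *
d=np.load("top0.npy");W=world("top",d)
z=W[...,2]
top=((z>.188)&(z<.215)&(d>0)).astype(np.uint8)
n,l,s,c=cv2.connectedComponentsWithStats(top)
for i in range(1,n):
    if s[i,4]>60:
        pts=W[l==i]; r=cv2.minAreaRect(pts[:,:2].astype(np.float32)*1000)
        print(s[i],pts[:,2].mean(),np.round(r[0]),np.round(r[1]),r[2],np.round(cv2.boxPoints(r)).tolist())
for px in [(168,157),(228,234),(284,160),(230,214),(287,147),(300,147),(366,208),(292,290),(240,205),(178,185)]:
    print(px,np.round(W[px[1],px[0]],3))
for n in("headshell","guard","driver","latch","door","tray","latch_knob"):
    o=env.outline_of("top",n)
    for q in o[:1]:
        p=W[q["mask"]&(d>0)]; print(n,round(q["conf"],2),np.round(q["xy"]),np.round(np.median(p,0),3),p.min(0).round(3),p.max(0).round(3))
E
```

```text
[280 141  12  11  73] 0.19664363921753997 [ 673. -100.] [21. 15.] 41.665794372558594 [[660.0, -102.0], [670.0, -113.0], [685.0, -99.0], [676.0, -88.0]]
[  227   144   142   148 10152] 0.19994087540119684 [ 534. -113.] [184. 220.] 45.102752685546875 [[391.0, -101.0], [547.0, -256.0], [677.0, -126.0], [521.0, 30.0]]
[165 155  61  79 720] 0.19777058633602096 [581.  80.] [183.  15.] 35.94678497314453 [[503.0, 32.0], [512.0, 20.0], [660.0, 128.0], [651.0, 140.0]]
[190 371  56  13 127] 0.20375547384428036 [247.  41.] [  6. 100.] 8.287821769714355 [[236.0, 90.0], [251.0, -9.0], [257.0, -8.0], [243.0, 91.0]]
(168, 157) [0.655 0.132 0.196]
(228, 234) [0.507 0.023 0.068]
(284, 160) [ 0.687 -0.115 -0.001]
(230, 214) [0.547 0.015 0.122]
(287, 147) [ 0.669 -0.102  0.2  ]
(300, 147) [ 0.668 -0.128  0.202]
(366, 208) [ 0.544 -0.251  0.2  ]
(292, 290) [ 0.394 -0.101  0.201]
(240, 205) [ 0.562 -0.006  0.147]
(178, 185) [0.618 0.131 0.084]
guard 0.54 [316. 149.] [ 0.708 -0.191  0.005] [ 0.693 -0.204 -0.002] [ 0.721 -0.173  0.019]
driver 0.49 [325. 277.] [ 0.4   -0.2    0.015] [ 0.366 -0.255 -0.003] [ 0.456 -0.169  0.022]
latch 0.6 [288. 142.] [ 0.672 -0.103  0.195] [ 0.653 -0.134 -0.005] [ 0.734 -0.089  0.201]
door 0.65 [194. 194.] [0.586 0.083 0.197] [ 0.504  0.021 -0.004] [0.658 0.149 0.202]
tray 0.78 [252. 190.] [ 0.594 -0.038  0.146] [ 0.532 -0.099  0.117] [0.655 0.022 0.201]
```

```bash
cat >> h.py <<'E'
O=np.array([.5287,-.1183]); A=np.array([[-1,1],[-1,-1]])/2**.5   # cabinet axes as columns
def c2w(x,y): return O+A@np.array([x,y])
def w2c(p): return (np.asarray(p)[...,:2]-O)@A
def plan(poses):
    """poses: (cabx,caby,z,yaw deg of tool x) -> numbers in tool units"""
    s=env.get_state(); q=s["orientation"]; R0=R.from_quat(q[[1,2,3,0]])
    print("cab",w2c(s["tcp_pos"]).round(4),"z",s["tcp_pos"][2].round(4),"yaw",np.degrees(np.arctan2(*R0.as_matrix()[[1,0],0])).round(1),"q6",s["joint_pos"][5].round(2),"F",s["wrist_force"].round(1),"t",s["clock"])
    for x,y,z,w in poses:
        t=R0.inv().apply(np.r_[c2w(x,y),z]-s["tcp_pos"])/.12
        Rt=R.from_euler("z",w,degrees=True)*R.from_euler("x",180,degrees=True)
        print((x,y,z,w),t.round(2),(np.degrees((R0.inv()*Rt).as_rotvec())/60).round(2))
E
python3 - <<'E'
from h import *
d=np.load("top0.npy");W=world("top",d);o=env.outline_of("top","tray")[0]
p=W[o["mask"]&(d>0)];c=w2c(p);k=(p[:,2]>.158)&(p[:,2]<.175)
print(k.sum(),np.percentile(c[k,0],[0,2,5,20]).round(4),c[k,1].min(),c[k,1].max())
d0=W[(W[...,2]>.185)&(W[...,2]<.205)]; 
print(env.camera_model("wrist")["T_tool_cam"].round(3).tolist())
plan([(-.18,.01,.3,135)])
E
```

```text
255 [-0.1154 -0.1151 -0.1148 -0.1137] -0.08815361726676782 0.06616785717483788
[[-0.0, -0.949, -0.314, 0.081], [1.0, 0.0, -0.001, -0.0], [0.001, -0.314, 0.949, -0.124], [0.0, 0.0, 0.0, 1.0]]
cab [0.5509 0.055 ] z 0.25 yaw 18.0 q6 1.43 F [ 0.3  0.1 -0.2] t 0.5
(-0.18, 0.01, 0.3, 135) [ 5.26 -3.1  -0.42] [ 0.    0.   -1.95]
```

```bash
P="python3 -m pendant"
python3 -m pendant '[{"travel":[0.2,-0.1,-0.42],"rot":[0,0,0],"fingers":-1},{"travel":[0.5,-0.3,-0.42],"rot":[0,0,0],"fingers":-1},{"travel":[0.9,-0.54,-0.42],"rot":[0,0,0],"fingers":-1},{"travel":[0.9,-0.54,-0.42],"rot":[0,0,0],"fingers":-1}]' 40
python3 -m pendant '[{"travel":[0.3,-0.18,0],"rot":[0,0,0],"fingers":-1},{"travel":[0.6,-0.36,0],"rot":[0,0,0],"fingers":-1},{"travel":[0.9,-0.54,0],"rot":[0,0,0],"fingers":-1}]'
python3 -m pendant '[{"travel":[0.3,-0.18,0],"rot":[0,0,0],"fingers":-1},{"travel":[0.6,-0.36,0],"rot":[0,0,0],"fingers":-1},{"travel":[0.9,-0.54,0],"rot":[0,0,0],"fingers":-1}]'
python3 - <<'E'
from h import *
plan([(-.18,.0,.3,18),(-.18,.0,.3,135)])
E
```

```text
clock: 0.9
tcp_pos: [0.2631, -0.4483, 0.3016]
orientation: [0.0, 0.987, 0.159, 0.001]
wrist_force: [-0.3, -0.5, -0.2]
finger_gap: 0.0283
grip_force: 0.0
clock: 1.2
tcp_pos: [0.3438, -0.356, 0.3004]
orientation: [0.0, 0.988, 0.156, 0.0]
wrist_force: [0.8, 0.4, -0.1]
finger_gap: -0.0003
grip_force: 0.0
clock: 1.5
tcp_pos: [0.4267, -0.2607, 0.3004]
orientation: [0.0, 0.988, 0.157, 0.0]
wrist_force: [0.6, -0.7, -0.2]
finger_gap: -0.0002
grip_force: 0.0
cab [0.1728 0.0286] z 0.3004 yaw 18.0 q6 2.12 F [ 0.6 -0.7 -0.2] t 1.5
(-0.18, 0.0, 0.3, 18) [ 2.51 -1.55  0.  ] [ 0. -0.  0.]
(-0.18, 0.0, 0.3, 135) [ 2.51 -1.55  0.  ] [ 0.    0.   -1.95]
```

```bash
python3 -m pendant '[{"travel":[0.3,-0.18,0],"rot":[0,0,0],"fingers":-1},{"travel":[0.6,-0.36,0],"rot":[0,0,0],"fingers":-1},{"travel":[0.9,-0.54,0],"rot":[0,0,0],"fingers":-1}]' >/dev/null
python3 -m pendant '[{"travel":[0.3,-0.18,0],"rot":[0,0,0],"fingers":-1},{"travel":[0.6,-0.36,0],"rot":[0,0,0],"fingers":-1},{"travel":[0.9,-0.54,0],"rot":[0,0,0],"fingers":-1}]' >/dev/null
python3 -m pendant '[{"travel":[0.3,-0.18,0],"rot":[0,0,-0.14],"fingers":-1},{"travel":[0.6,-0.36,0],"rot":[0,0,-0.28],"fingers":-1},{"travel":[0.71,-0.47,0],"rot":[0,0,-0.42],"fingers":-1},{"travel":[0.71,-0.47,0],"rot":[0,0,-0.56],"fingers":-1},{"travel":[0.71,-0.47,0],"rot":[0,0,-0.7],"fingers":-1},{"travel":[0.71,-0.47,0],"rot":[0,0,-0.84],"fingers":-1},{"travel":[0.71,-0.47,0],"rot":[0,0,-0.98],"fingers":-1}]'
python3 -m pendant '[{"travel":[0,0,0],"rot":[0,0,-0.14],"fingers":-1},{"travel":[0,0,0],"rot":[0,0,-0.28],"fingers":-1},{"travel":[0,0,0],"rot":[0,0,-0.42],"fingers":-1},{"travel":[0,0,0],"rot":[0,0,-0.56],"fingers":-1},{"travel":[0,0,0],"rot":[0,0,-0.7],"fingers":-1},{"travel":[0,0,0],"rot":[0,0,-0.84],"fingers":-1},{"travel":[0,0,0],"rot":[0,0,-0.97],"fingers":-1},{"travel":[0,0,0],"rot":[0,0,-0.97],"fingers":-1}]'
python3 - <<'E'
from h import *
p,d=env.read_camera("scene");cv2.imwrite("pics/s1.png",p)
plan([(-.17,-.01,.165,135),(-.13,-.01,.165,135),(-.1,-.01,.165,135)])
E
```

```text
clock: 2.8
tcp_pos: [0.655, 0.0081, 0.2999]
orientation: [-0.0, 0.782, 0.624, -0.0]
wrist_force: [0.0, -0.6, -0.4]
finger_gap: -0.0001
grip_force: 0.0
clock: 3.6
tcp_pos: [0.6549, 0.008, 0.3]
orientation: [-0.0, 0.382, 0.924, -0.0]
wrist_force: [-0.1, 0.7, 0.8]
finger_gap: 0.0002
grip_force: 0.0
cab [-1.785e-01 -1.000e-04] z 0.3001 yaw 134.9 q6 0.68 F [ 0.9 -0.1 -0.1] t 3.65
(-0.17, -0.01, 0.165, 135) [ 0.08 -0.07  1.13] [-0. -0. -0.]
(-0.13, -0.01, 0.165, 135) [ 0.08 -0.4   1.13] [-0. -0. -0.]
(-0.1, -0.01, 0.165, 135) [ 0.08 -0.65  1.13] [-0. -0. -0.]
```

View pics/s1.png

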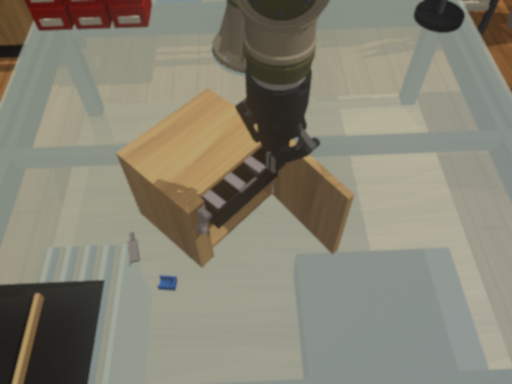

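The closed gripper hangs in front of the tray at about (275,165), between the tray front and the door. Next I descend and push the tray home.

```bash
python3 -m pendant '[{"travel":[0.04,0,0.3],"rot":[0,0,0],"fingers":-1},{"travel":[0.08,0,0.6],"rot":[0,0,0],"fingers":-1},{"travel":[0.08,0,0.9],"rot":[0,0,0],"fingers":-1}]' >/dev/null
python3 -m pendant '[{"travel":[0,0,0.12],"rot":[0,0,0],"fingers":-1},{"travel":[0,0,0.23],"rot":[0,0,0],"fingers":-1},{"travel":[0,-0.15,0.23],"rot":[0,0,0],"fingers":-1},{"travel":[0,-0.3,0.23],"rot":[0,0,0],"fingers":-1},{"travel":[0,-0.38,0.23],"rot":[0,0,0],"fingers":-1},{"travel":[0,-0.42,0.23],"rot":[0,0,0],"fingers":-1},{"travel":[0,-0.46,0.23],"rot":[0,0,0],"fingers":-1},{"travel":[0,-0.5,0.23],"rot":[0,0,0],"fingers":-1}]'
python3 -m pendant '[{"travel":[0,-0.05,0],"rot":[0,0,0],"fingers":-1},{"travel":[0,-0.1,0],"rot":[0,0,0],"fingers":-1},{"travel":[0,-0.1,0],"rot":[0,0,0],"fingers":-1}]'
python3 - <<'E'
from h import *
plan([(-.098,-.01,.165,135)])
E
```

```text
clock: 4.75
tcp_pos: [0.607, -0.0265, 0.1656]
orientation: [0.001, 0.382, 0.924, 0.001]
wrist_force: [8.9, 11.7, 3.0]
finger_gap: -0.0001
grip_force: 0.3
clock: 5.05
tcp_pos: [0.6062, -0.0318, 0.1714]
orientation: [0.009, 0.38, 0.925, 0.007]
wrist_force: [15.0, 15.7, 20.6]
finger_gap: 0.0003
grip_force: 0.4
cab [-0.1159 -0.0063] z 0.1714 yaw 135.3 q6 0.59 F [15.  15.7 20.6] t 5.05
(-0.098, -0.01, 0.165, 135) [ 0.03 -0.15  0.05] [0.02 0.01 0.  ]
```

```bash
python3 -m pendant '[{"travel":[0,0.15,0],"rot":[0,0,0],"fingers":-1},{"travel":[0,0.3,0],"rot":[0,0,0],"fingers":-1},{"travel":[0,0.3,0],"rot":[0,0,0],"fingers":-1}]'
python3 - <<'E'
from h import *
plan([(-.14,-.01,.165,45),(-.098,-.01,.165,45)])
p,d=env.read_camera("top");q,_=env.read_camera("wrist");cv2.imwrite("pics/t2.png",np.vstack([cv2.resize(p[110:310,150:400],(500,400)),cv2.resize(q,(266,200)).copy() if 0 else np.zeros((1,500,3),np.uint8)]))
cv2.imwrite("pics/w2.png",q)
W=world("top",d);o=env.outline_of("top","tray")
for o in o[:1]:
    P=W[o["mask"]&(d>0)];c=w2c(P);k=(P[:,2]>.158)&(P[:,2]<.175)
    print(o["conf"],k.sum(),np.percentile(c[k,0],[0,5,20]) if k.sum() else 0)
E
```

```text
clock: 5.35
tcp_pos: [0.6238, -0.0088, 0.165]
orientation: [0.001, 0.381, 0.924, 0.0]
wrist_force: [0.3, -0.3, -0.6]
finger_gap: 0.0001
grip_force: 0.0
cab [-0.1447 -0.0101] z 0.165 yaw 135.2 q6 0.64 F [ 0.3 -0.3 -0.6] t 5.35
(-0.14, -0.01, 0.165, 45) [-0.   -0.04 -0.  ] [0.  0.  1.5]
(-0.098, -0.01, 0.165, 45) [-0.   -0.39 -0.  ] [0.  0.  1.5]
0.49 49 [-0.10315661 -0.1029391  -0.10158817]
```

View pics/w2.png

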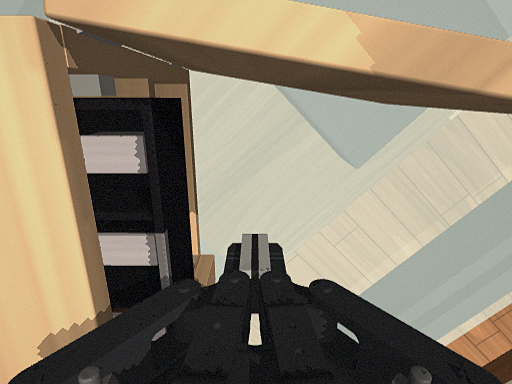

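The wrist view shows the gripper's knuckles overhanging to the left, over the cabinet, which is what stopped the push. The tray is still about 18 mm out. I'll turn the tool 90° so its narrow side pushes.

```bash
python3 -m pendant '[{"travel":[0,0.15,0],"rot":[0,0,0.14],"fingers":-1},{"travel":[0,0.15,0],"rot":[0,0,0.28],"fingers":-1},{"travel":[0,0.15,0],"rot":[0,0,0.42],"fingers":-1},{"travel":[0,0.15,0],"rot":[0,0,0.56],"fingers":-1},{"travel":[0,0.15,0],"rot":[0,0,0.7],"fingers":-1},{"travel":[0,0.15,0],"rot":[0,0,0.84],"fingers":-1},{"travel":[0,0.15,0],"rot":[0,0,0.98],"fingers":-1}]' >/dev/null
python3 -m pendant '[{"travel":[0,0,0],"rot":[0,0,0.14],"fingers":-1},{"travel":[0,0,0],"rot":[0,0,0.28],"fingers":-1},{"travel":[0,0,0],"rot":[0,0,0.42],"fingers":-1},{"travel":[0,0,0],"rot":[0,0,0.52],"fingers":-1},{"travel":[0,0,0],"rot":[0,0,0.52],"fingers":-1}]'
python3 - <<'E'
from h import *
plan([(-.12,-.01,.165,45),(-.096,-.01,.165,45)])
E
```

```text
clock: 6.7
tcp_pos: [0.6346, 0.0018, 0.1647]
orientation: [-0.0, 0.924, 0.382, -0.0]
wrist_force: [-0.2, -0.1, -0.6]
finger_gap: 0.0002
grip_force: 0.0
cab [-0.1598 -0.01  ] z 0.1647 yaw 45.0 q6 2.23 F [-0.2 -0.1 -0.6] t 6.7
(-0.12, -0.01, 0.165, 45) [-0.33  0.   -0.  ] [-0.  0. -0.]
(-0.096, -0.01, 0.165, 45) [-0.53  0.   -0.  ] [-0.  0. -0.]
```

```bash
python3 -m pendant '[{"travel":[-0.15,0,0],"rot":[0,0,0],"fingers":-1},{"travel":[-0.3,0,0],"rot":[0,0,0],"fingers":-1},{"travel":[-0.36,0,0],"rot":[0,0,0],"fingers":-1},{"travel":[-0.42,0,0],"rot":[0,0,0],"fingers":-1},{"travel":[-0.47,0,0],"rot":[0,0,0],"fingers":-1},{"travel":[-0.51,0,0],"rot":[0,0,0],"fingers":-1},{"travel":[-0.51,0,0],"rot":[0,0,0],"fingers":-1}]'
python3 -m pendant '[{"travel":[-0.03,0,0],"rot":[0,0,0],"fingers":-1},{"travel":[-0.06,0,0],"rot":[0,0,0],"fingers":-1},{"travel":[-0.06,0,0],"rot":[0,0,0],"fingers":-1}]'
python3 - <<'E'
from h import *
plan([])
E
```

```text
clock: 7.4
tcp_pos: [0.5917, -0.0411, 0.1649]
orientation: [0.0, 0.924, 0.383, -0.0]
wrist_force: [-0.1, -0.4, -0.2]
finger_gap: 0.0001
grip_force: 0.0
clock: 7.7
tcp_pos: [0.5911, -0.0419, 0.1651]
orientation: [-0.002, 0.923, 0.384, 0.006]
wrist_force: [14.8, 16.6, -4.7]
finger_gap: -0.0001
grip_force: 0.0
cab [-0.0981 -0.0099] z 0.1651 yaw 45.2 q6 2.14 F [14.8 16.6 -4.7] t 7.7
```

```bash
python3 -m pendant '[{"travel":[0.15,0,0],"rot":[0,0,0],"fingers":-1},{"travel":[0.3,0,0],"rot":[0,0,0],"fingers":-1},{"travel":[0.5,0,0],"rot":[0,0,0],"fingers":-1},{"travel":[0.5,0,-0.3],"rot":[0,0,0],"fingers":-1},{"travel":[0.5,0,-0.6],"rot":[0,0,0],"fingers":-1},{"travel":[0.5,0,-0.9],"rot":[0,0,0],"fingers":-1},{"travel":[0.5,0,-0.9],"rot":[0,0,0],"fingers":-1}]'
python3 - <<'E'
from h import *
p,d=env.read_camera("top");W=world("top",d);q,_=env.read_camera("scene");cv2.imwrite("pics/s3.png",q)
o=env.outline_of("top","tray")
for o in o[:1]:
    P=W[o["mask"]&(d>0)];c=w2c(P);k=(P[:,2]>.155)&(P[:,2]<.175)
    print(o["conf"],k.sum(),np.percentile(c[k,0],[0,5,20]) if k.sum() else 0)
o=env.outline_of("top","door")[0];P=W[o["mask"]&(d>0)];P=P[(P[:,2]>.19)&(P[:,2]<.206)]
r=cv2.minAreaRect((w2c(P)*1000).astype(np.float32));print(np.round(r[0]),np.round(r[1]),r[2],cv2.boxPoints(r).round())
def door(t,r,off): return (-.085-r*np.sin(t)-off*np.cos(t), -.110+r*np.cos(t)-off*np.sin(t))
plan([(*door(1.415,.15,.06),.272,126)])
E
```

```text
clock: 8.4
tcp_pos: [0.6317, -0.0035, 0.2787]
orientation: [0.003, 0.924, 0.383, 0.004]
wrist_force: [0.5, -0.0, 0.1]
finger_gap: -0.0001
grip_force: 0.0Traceback (most recent call last):
  File "<stdin>", line 7, in <module>
IndexError: list index out of range
```

View pics/s3.png

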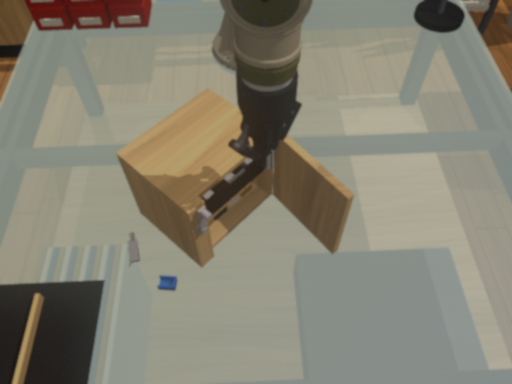

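The tray looks flush now: its front edge runs from about (208,228) to (270,165). The door hasn't moved. I'll check the tray's depth in the scene view.

```bash
cat > door.py <<'E'
from h import *
def door(t,r,off): return (-.085-r*np.sin(t)-off*np.cos(t), -.110+r*np.cos(t)-off*np.sin(t))
E
python3 - <<'E'
from door import *
p,d=env.read_camera("scene");W=world("scene",d);c=w2c(W);z=W[...,2]
k=(d>0)&(z>.125)&(z<.16)&(c[...,1]>-.06)&(c[...,1]<.05)&(c[...,0]<-.06)&(c[...,0]>-.14)
print(k.sum(),np.percentile(c[k][:,0],[5,25,50,75,95]).round(4))
k=(d>0)&(z>.05)&(z<.15)&(c[...,1]>.08)&(c[...,1]<.105)&(abs(c[...,0]+.1)<.02)
print("stile",k.sum(),np.percentile(c[k][:,0],[5,25,50,75,95]).round(4))
plan([(*door(1.415,.15,.06),.278,45),(*door(1.415,.15,.06),.278,126)])
E
```

```text
746 [-0.0882 -0.0876 -0.0871 -0.0714 -0.0628]
stile 304 [-0.1117 -0.101  -0.1002 -0.0997 -0.0991]
cab [-0.1519 -0.0107] z 0.2712 yaw 45.0 q6 2.22 F [ 0.3 -0.2 -0.4] t 8.65
(np.float64(-0.24249325189546062), np.float64(-0.14599827228344442), 0.278, 45) [ 0.76 -1.13 -0.06] [-0.  0.  0.]
(np.float64(-0.24249325189546062), np.float64(-0.14599827228344442), 0.278, 126) [ 0.76 -1.13 -0.06] [-0.    0.   -1.35]
```

The readings put the tray 0–2 mm out. I'll press once more, slightly higher and harder, to be sure.

```bash
python3 -m pendant '[{"travel":[0,0,0.3],"rot":[0,0,0],"fingers":-1},{"travel":[0,0,0.6],"rot":[0,0,0],"fingers":-1},{"travel":[-0.1,0,0.8],"rot":[0,0,0],"fingers":-1},{"travel":[-0.25,0,0.8],"rot":[0,0,0],"fingers":-1},{"travel":[-0.38,0,0.8],"rot":[0,0,0],"fingers":-1},{"travel":[-0.45,0,0.8],"rot":[0,0,0],"fingers":-1},{"travel":[-0.5,0,0.8],"rot":[0,0,0],"fingers":-1},{"travel":[-0.53,0,0.8],"rot":[0,0,0],"fingers":-1},{"travel":[-0.53,0,0.8],"rot":[0,0,0],"fingers":-1}]'
python3 - <<'E'
from door import *
plan([])
E
python3 -m pendant '[{"travel":[0.15,0,0],"rot":[0,0,0],"fingers":-1},{"travel":[0.4,0,0],"rot":[0,0,0],"fingers":-1},{"travel":[0.6,0,-0.2],"rot":[0,0,0],"fingers":-1},{"travel":[0.6,0,-0.5],"rot":[0,0,0],"fingers":-1},{"travel":[0.6,0,-0.9],"rot":[0,0,0],"fingers":-1},{"travel":[0.6,0,-0.9],"rot":[0,0,0],"fingers":-1}]'
python3 - <<'E'
from door import *
p,d=env.read_camera("scene");W=world("scene",d);c=w2c(W);z=W[...,2]
k=(d>0)&(z>.125)&(z<.16)&(c[...,1]>-.06)&(c[...,1]<.05)&(c[...,0]<-.06)&(c[...,0]>-.14)
print(k.sum(),np.percentile(c[k][:,0],[5,25,50,75,95]).round(4))
plan([(*door(1.415,.15,.06),.278,45)])
E
```

```text
clock: 9.55
tcp_pos: [0.5906, -0.0438, 0.1785]
orientation: [-0.002, 0.923, 0.385, 0.009]
wrist_force: [17.9, 17.8, -4.1]
finger_gap: -0.0
grip_force: 0.0
cab [-0.0964 -0.0089] z 0.1785 yaw 45.3 q6 2.14 F [17.9 17.8 -4.1] t 9.55
clock: 10.15
tcp_pos: [0.6382, 0.0024, 0.293]
orientation: [0.003, 0.924, 0.383, 0.006]
wrist_force: [2.2, 0.5, 0.7]
finger_gap: -0.0002
grip_force: 0.0
716 [-0.0867 -0.0861 -0.0855 -0.0756 -0.0629]
cab [-0.1622 -0.0084] z 0.2898 yaw 45.0 q6 2.23 F [-0.4 -0.1 -0.6] t 10.2
(np.float64(-0.24249325189546062), np.float64(-0.14599827228344442), 0.278, 45) [ 0.67 -1.15  0.09] [ 0.01 -0.01  0.  ]
```

```bash
python3 -m pendant '[{"travel":[0.2,-0.25,0],"rot":[0,0,0],"fingers":-1},{"travel":[0.4,-0.6,0],"rot":[0,0,0],"fingers":-1},{"travel":[0.6,-0.95,0],"rot":[0,0,0],"fingers":-1}]' >/dev/null
python3 -m pendant '[{"travel":[0.07,-0.2,0],"rot":[0,0,-0.14],"fingers":-1},{"travel":[0.07,-0.2,0],"rot":[0,0,-0.28],"fingers":-1},{"travel":[0.07,-0.2,0],"rot":[0,0,-0.42],"fingers":-1},{"travel":[0.07,-0.2,0],"rot":[0,0,-0.56],"fingers":-1},{"travel":[0.07,-0.2,0],"rot":[0,0,-0.7],"fingers":-1},{"travel":[0.07,-0.2,0],"rot":[0,0,-0.84],"fingers":-1},{"travel":[0.07,-0.2,0],"rot":[0,0,-0.98],"fingers":-1}]'
python3 -m pendant '[{"travel":[0,0,0],"rot":[0,0,-0.14],"fingers":-1},{"travel":[0,0,0],"rot":[0,0,-0.28],"fingers":-1},{"travel":[0,0,0],"rot":[0,0,-0.37],"fingers":-1},{"travel":[0,0,0.3],"rot":[0,0,-0.37],"fingers":-1},{"travel":[0,0,0.6],"rot":[0,0,-0.37],"fingers":-1},{"travel":[0,0,0.9],"rot":[0,0,-0.37],"fingers":-1},{"travel":[0,0,0.99],"rot":[0,0,-0.37],"fingers":-1}]'
python3 - <<'E'
from door import *
plan([(*door(t,.15,.028),.168,45+np.degrees(t)) for t in (1.41,1.25,1.1,.95,.8,.65,.5,.35,.2,.1,0)])
E
```

```text
clock: 11.2
tcp_pos: [0.5941, 0.1567, 0.2839]
orientation: [-0.0, 0.615, 0.789, -0.0]
wrist_force: [1.2, -0.0, 0.5]
finger_gap: 0.0
grip_force: 0.0
clock: 11.9
tcp_pos: [0.5914, 0.1563, 0.1611]
orientation: [-0.003, 0.454, 0.891, -0.002]
wrist_force: [-1.4, -0.2, -0.9]
finger_gap: -0.0003
grip_force: 0.0
cab [-0.2385 -0.1499] z 0.1611 yaw 126.0 q6 1.07 F [-1.4 -0.2 -0.9] t 11.9
(np.float64(-0.23754793587561285), np.float64(-0.11362315609516312), 0.168, np.float64(125.78704911344607)) [-0.3   0.04 -0.06] [-0.01 -0.    0.  ]
(np.float64(-0.23617671905040546), np.float64(-0.08927321498266612), 0.168, np.float64(116.6197243913529)) [-0.5   0.06 -0.06] [-0.01 -0.    0.16]
(np.float64(-0.23138179540913148), np.float64(-0.0669143878678836), 0.168, np.float64(108.02535746439057)) [-0.69  0.05 -0.06] [-0.01 -0.    0.3 ]
(np.float64(-0.22329945222339478), np.float64(-0.04552317071451993), 0.168, np.float64(99.4309905374282)) [-0.88  0.01 -0.06] [-0.01 -0.    0.44]
(np.float64(-0.21211120149664905), np.float64(-0.025579964143111835), 0.168, np.float64(90.83662361046586)) [-1.06 -0.06 -0.06] [-0
[... 169 characters left out ...]
loat64(-0.18148614252356088), np.float64(0.008213469202638213), 0.168, np.float64(73.64788975654116)) [-1.38 -0.26 -0.06] [-0.01 -0.    0.87]
(np.float64(-0.1627371070780443), np.float64(0.021304768318354195), 0.168, np.float64(65.05352282957881)) [-1.51 -0.4  -0.06] [-0.01  0.    1.02]
(np.float64(-0.14224226379881394), np.float64(0.03144724541392451), 0.168, np.float64(56.459155902616466)) [-1.62 -0.56 -0.06] [-0.01  0.    1.16]
(np.float64(-0.12783512912480896), np.float64(0.03645528912559268), 0.168, np.float64(50.72957795130823)) [-1.68 -0.67 -0.06] [-0.01  0.    1.25]
(np.float64(-0.113), np.float64(0.039999999999999994), 0.168, np.float64(45.0)) [-1.73 -0.79 -0.06] [-0.01  0.    1.35]
```

```bash
python3 -m pendant '[{"travel":[-0.15,0.02,-0.04],"rot":[0,0,0],"fingers":-1},{"travel":[-0.3,0.04,-0.06],"rot":[0,0,0],"fingers":-1},{"travel":[-0.4,0.05,-0.06],"rot":[0,0,0.08],"fingers":-1},{"travel":[-0.5,0.06,-0.06],"rot":[0,0,0.16],"fingers":-1},{"travel":[-0.6,0.06,-0.06],"rot":[0,0,0.23],"fingers":-1},{"travel":[-0.69,0.05,-0.06],"rot":[0,0,0.3],"fingers":-1},{"travel":[-0.79,0.03,-0.06],"rot":[0,0,0.37],"fingers":-1},{"travel":[-0.88,0.01,-0.06],"rot":[0,0,0.44],"fingers":-1},{"travel":[-0.88,0.01,-0.06],"rot":[0,0,0.44],"fingers":-1}]'
python3 - <<'E'
from door import *
plan([(*door(t,.15,.028),.168,45+np.degrees(t)) for t in (.875,.8,.725,.65,.575,.5,.425,.35,.275,.2,.1,0)])
p,d=env.read_camera("top");W=world("top",d);cv2.imwrite("pics/t4.png",p);c=w2c(W)
E
```

```text
clock: 12.8
tcp_pos: [0.6583, 0.0709, 0.1739]
orientation: [0.001, 0.646, 0.763, 0.0]
wrist_force: [0.3, 0.4, 0.3]
finger_gap: 0.0
grip_force: 0.0
cab [-0.2255 -0.0421] z 0.1739 yaw 99.5 q6 1.39 F [0.3 0.4 0.3] t 12.8
(np.float64(-0.21807943736397717), np.float64(-0.035341689338109994), 0.168, np.float64(95.13380707394703)) [-0.08 -0.02  0.05] [0.   0.   0.07]
(np.float64(-0.21211120149664905), np.float64(-0.025579964143111835), 0.168, np.float64(90.83662361046586)) [-0.18 -0.01  0.05] [0.   0.   0.14]
(np.float64(-0.20542830021455508), np.float64(-0.01629287909964902), 0.168, np.float64(86.53944014698467)) [-0.27 -0.01  0.05] [0.   0.   0.22]
(np.float64(-0.1980683072197795), np.float64(-0.007532649578250738), 0.168, np.float64(82.24225668350351)) [-0.37 -0.02  0.05] [0.   0.   0.29]
(np.float64(-0.19007260307032472), np.float64(0.0006514712239561304), 0.168, np.float64(77.94507322002232)) [-0.46 -0.03  0.05] [0.   0.   0.36]
(np.float64(-0.18148614252356088), np.float64(0.008213469202638213), 0.168, np.float64(73.64788975654116)) [-0.55 -0.05  0.05] [0.   0.   0.43]
(np.float64(-0.17235720178422664), np.float64(0.015110828054289161), 0.168, np.float64(69.35070629305999)) [-0.65 -0.08  0.05] [0.  0.  0.5]
(np.float64(-0.1627371070780443), np.float64(0.021304768318354195), 0.168, np.float64(65.05352282957881)) [-0.73 -0.12  0.05] [0.   0.   0.57]
(np.float64(-0.1526799460770076), np.float64(0.02676046540946453), 0.168, np.float64(60.75633936609764)) [-0.82 -0.16  0.05] [0.   0.   0.65]
(np.float64(-0.14224226379881394), np.float64(0.03144724541392451), 0.168, np.float64(56.459155902616466)) [-0.9  -0.21  0.05] [0.   0.   0.72]
(np.float64(-0.12783512912480896), np.float64(0.03645528912559268), 0.168, np.float64(50.72957795130823)) [-1.01 -0.28  0.05] [ 0.   -0.    0.81]
(np.float64(-0.113), np.float64(0.039999999999999994), 0.168, np.float64(45.0)) [-1.1  -0.37  0.05] [ 0.   -0.    0.91]
```

View pics/t4.png

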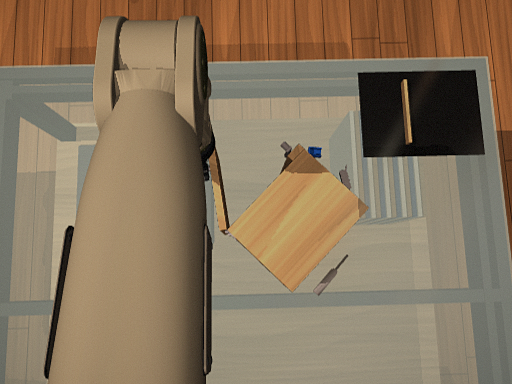

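The door, at (213,150)–(226,232), follows the fingers, and the tray is hidden under the top. I'll continue the arc.

```bash
python3 -m pendant '[{"travel":[-0.08,-0.02,0.02],"rot":[0,0,0.07],"fingers":-1},{"travel":[-0.18,-0.01,0.05],"rot":[0,0,0.14],"fingers":-1},{"travel":[-0.27,-0.01,0.05],"rot":[0,0,0.22],"fingers":-1},{"travel":[-0.37,-0.02,0.05],"rot":[0,0,0.29],"fingers":-1},{"travel":[-0.46,-0.03,0.05],"rot":[0,0,0.36],"fingers":-1},{"travel":[-0.55,-0.05,0.05],"rot":[0,0,0.43],"fingers":-1},{"travel":[-0.65,-0.08,0.05],"rot":[0,0,0.5],"fingers":-1},{"travel":[-0.73,-0.12,0.05],"rot":[0,0,0.57],"fingers":-1},{"travel":[-0.82,-0.16,0.05],"rot":[0,0,0.65],"fingers":-1},{"travel":[-0.9,-0.21,0.05],"rot":[0,0,0.72],"fingers":-1}]'
python3 - <<'E'
from door import *
plan([(*door(t,.15,.028),.168,45+np.degrees(t)) for t in (.2,.15,.1,.05,0)]+[(-.109,.04,.168,45)])
E
```

```text
clock: 13.85
tcp_pos: [0.6508, -0.0381, 0.1677]
orientation: [0.0, 0.881, 0.473, 0.0]
wrist_force: [0.3, 0.2, -0.4]
finger_gap: -0.0
grip_force: 0.0
cab [-0.143   0.0296] z 0.1677 yaw 56.4 q6 1.98 F [ 0.3  0.2 -0.4] t 13.85
(np.float64(-0.14224226379881394), np.float64(0.03144724541392451), 0.168, np.float64(56.459155902616466)) [-0.01  0.01 -0.  ] [ 0. -0. -0.]
(np.float64(-0.13510131005324907), np.float64(0.03413139398114555), 0.168, np.float64(53.59436692696235)) [-0.07  0.02 -0.  ] [ 0.   -0.    0.05]
(np.float64(-0.12783512912480896), np.float64(0.03645528912559268), 0.168, np.float64(50.72957795130823)) [-0.14  0.03 -0.  ] [ 0.   -0.    0.09]
(np.float64(-0.1204618826816608), np.float64(0.03841312231966594), 0.168, np.float64(47.864788975654115)) [-0.2   0.03 -0.  ] [ 0.   -0.    0.14]
(np.float64(-0.113), np.float64(0.039999999999999994), 0.168, np.float64(45.0)) [-0.26  0.04 -0.  ] [ 0.   -0.    0.19]
(-0.109, 0.04, 0.168, 45) [-0.29  0.03 -0.  ] [ 0.   -0.    0.19]
```

```bash
python3 -m pendant '[{"travel":[0,-0.06,-0.09],"rot":[0,0,0],"fingers":-1},{"travel":[-0.03,-0.12,-0.09],"rot":[0,0,0.05],"fingers":-1},{"travel":[-0.09,-0.12,-0.09],"rot":[0,0,0.09],"fingers":-1},{"travel":[-0.15,-0.11,-0.09],"rot":[0,0,0.14],"fingers":-1},{"travel":[-0.21,-0.1,-0.09],"rot":[0,0,0.19],"fingers":-1},{"travel":[-0.26,-0.1,-0.09],"rot":[0,0,0.19],"fingers":-1},{"travel":[-0.29,-0.1,-0.09],"rot":[0,0,0.19],"fingers":-1},{"travel":[-0.29,-0.1,-0.09],"rot":[0,0,0.19],"fingers":-1}]'
python3 -c "
from h import *
plan([(-.109,.025,.178,45)])"
```

```text
clock: 14.65
tcp_pos: [0.6233, -0.0569, 0.1793]
orientation: [-0.002, 0.923, 0.386, 0.004]
wrist_force: [6.4, 11.0, -0.7]
finger_gap: -0.0002
grip_force: 6.2
cab [-0.1103  0.0235] z 0.1793 yaw 45.4 q6 2.13 F [ 6.4 11.  -0.7] t 14.65
(-0.109, 0.025, 0.178, 45) [-0.01  0.01  0.01] [-0.   -0.01  0.01]
```

```bash
python3 -m pendant '[{"travel":[-0.04,0,0],"rot":[0,0,0],"fingers":-1},{"travel":[-0.04,0,0],"rot":[0,0,0],"fingers":-1},{"travel":[-0.04,0,0],"rot":[0,0,0],"fingers":-1}]'
python3 -m pendant '[{"travel":[0.15,0,0],"rot":[0,0,0],"fingers":-1},{"travel":[0.4,0,0],"rot":[0,0,0],"fingers":-1},{"travel":[0.5,0,-0.25],"rot":[0,0,0],"fingers":-1},{"travel":[0.5,0,-0.6],"rot":[0,0,0],"fingers":-1},{"travel":[0.5,0.3,-0.9],"rot":[0,0,0],"fingers":-1},{"travel":[0.5,0.7,-0.9],"rot":[0,0,0],"fingers":-1},{"travel":[0.5,0.9,-0.9],"rot":[0,0,0],"fingers":-1}]'
python3 - <<'E'
from h import *
p,d=env.read_camera("scene");W=world("scene",d);c=w2c(W);z=W[...,2]
cv2.imwrite("pics/s5.png",cv2.resize(p[60:300,90:380],(725,600)))
for y in(-.09,-.05,0,.04,.065,.09):
    k=(d>0)&(z>.1)&(z<.18)&(abs(c[...,1]-y)<.008)&(abs(c[...,0]+.1)<.03)
    print(y,k.sum(),np.percentile(c[k][:,0],[20,50,80]).round(4) if k.any() else 0)
o=env.outline_of("scene","latch")
for o in o[:2]:
    m=o["mask"]&(d>0);P=np.c_[c[m],z[m]];print(o["conf"],np.percentile(P,[5,25,50,75,95],axis=0).round(3).tolist())
plan([(-.115,.14,.3,45)])
E
```

```text
clock: 14.95
tcp_pos: [0.6232, -0.057, 0.1795]
orientation: [-0.003, 0.922, 0.387, 0.008]
wrist_force: [16.2, 22.3, -5.0]
finger_gap: 0.0003
grip_force: 13.6
clock: 15.65
tcp_pos: [0.7389, -0.0996, 0.2883]
orientation: [0.002, 0.923, 0.384, 0.002]
wrist_force: [0.4, 0.1, 0.5]
finger_gap: -0.0003
grip_force: 0.0
-0.09 145 [-0.1007 -0.1002 -0.0997]
-0.05 162 [-0.1006 -0.1002 -0.0997]
0 170 [-0.1005 -0.1    -0.0996]
0.04 160 [-0.1005 -0.1    -0.0996]
0.065 194 [-0.1011 -0.1002 -0.0994]
0.09 63 [-0.1122 -0.1083 -0.1   ]
0.36 [[-0.125, 0.085, 0.13], [-0.122, 0.087, 0.139], [-0.112, 0.091, 0.143], [-0.11, 0.096, 0.191], [-0.106, 0.099, 0.197]]
cab [-0.1609  0.1355] z 0.2844 yaw 45.1 q6 2.11 F [ 0.1 -0.7 -0.6] t 15.75
(-0.115, 0.14, 0.3, 45) [-0.38  0.04 -0.13] [-0.  0.  0.]
```

View pics/s5.png

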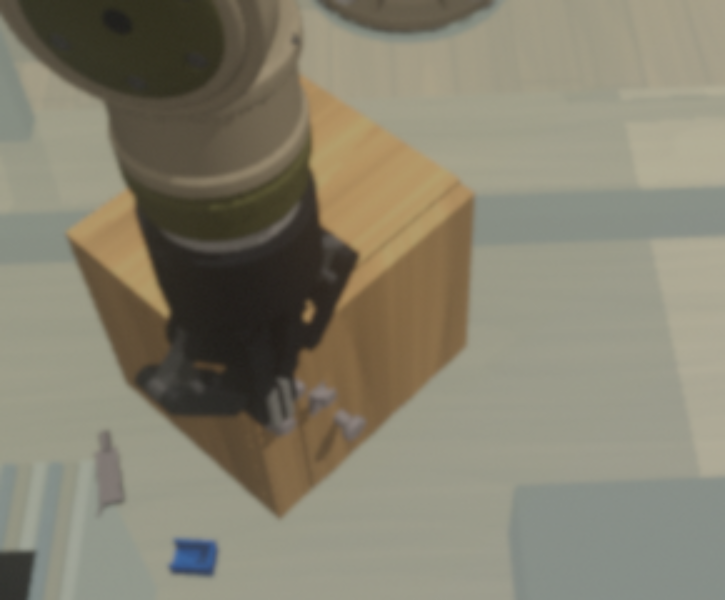

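The door is shut: its outer face reads -100 mm along its full width. The latch is still about upright at roughly (320,395) in the crop. Next the fingers go down beside the bar.

```bash
python3 -m pendant '[{"travel":[-0.2,0.04,0],"rot":[0,0,0],"fingers":-1},{"travel":[-0.39,0.06,0],"rot":[0,0,0],"fingers":-1},{"travel":[-0.39,0.06,0.25],"rot":[0,0,0],"fingers":-1},{"travel":[-0.39,0.06,0.5],"rot":[0,0,0],"fingers":-1},{"travel":[-0.39,0.06,0.69],"rot":[0,0,0],"fingers":-1},{"travel":[-0.39,0.06,0.69],"rot":[0,0,0],"fingers":-1},{"travel":[-0.39,0.06,0.69],"rot":[0,0,0],"fingers":-1}]'
python3 -c "
from h import *
plan([(-.114,y,z,45) for y,z in((.123,.2),(.113,.199),(.098,.201),(.082,.199),(.066,.190),(.056,.18),(.051,.166),(.051,.161))])"
```

```text
clock: 16.45
tcp_pos: [0.7083, -0.1352, 0.2039]
orientation: [-0.0, 0.923, 0.384, -0.0]
wrist_force: [0.5, 0.5, 0.6]
finger_gap: 0.0003
grip_force: 0.0
cab [-0.1151  0.1389] z 0.2039 yaw 45.2 q6 2.05 F [0.5 0.5 0.6] t 16.45
(-0.114, 0.123, 0.2, 45) [-0.01 -0.13  0.03] [-0.  0.  0.]
(-0.114, 0.113, 0.199, 45) [-0.01 -0.22  0.04] [-0.  0.  0.]
(-0.114, 0.098, 0.201, 45) [-0.01 -0.34  0.02] [-0.  0.  0.]
(-0.114, 0.082, 0.199, 45) [-0.01 -0.47  0.04] [-0.  0.  0.]
(-0.114, 0.066, 0.19, 45) [-0.01 -0.61  0.12] [-0.  0.  0.]
(-0.114, 0.056, 0.18, 45) [-0.01 -0.69  0.2 ] [-0.  0.  0.]
(-0.114, 0.051, 0.166, 45) [-0.01 -0.73  0.32] [-0.  0.  0.]
(-0.114, 0.051, 0.161, 45) [-0.01 -0.73  0.36] [-0.  0.  0.]
```

```bash
python3 -m pendant '[{"travel":[-0.01,-0.13,0.03],"rot":[0,0,0],"fingers":-1},{"travel":[-0.01,-0.22,0.04],"rot":[0,0,0],"fingers":-1},{"travel":[-0.01,-0.34,0.03],"rot":[0,0,0],"fingers":-1},{"travel":[-0.01,-0.47,0.04],"rot":[0,0,0],"fingers":-1},{"travel":[-0.01,-0.61,0.12],"rot":[0,0,0],"fingers":-1},{"travel":[-0.01,-0.69,0.2],"rot":[0,0,0],"fingers":-1},{"travel":[-0.01,-0.73,0.32],"rot":[0,0,0],"fingers":-1},{"travel":[-0.01,-0.73,0.36],"rot":[0,0,0],"fingers":-1},{"travel":[-0.01,-0.73,0.36],"rot":[0,0,0],"fingers":-1}]'
python3 - <<'E'
from h import *
p,d=env.read_camera("scene");W=world("scene",d);c=w2c(W);z=W[...,2]
cv2.imwrite("pics/s6.png",cv2.resize(p[150:290,140:300],(685,600)))
plan([(-.114,.051,.158,45)])
E
```

```text
clock: 17.35
tcp_pos: [0.6467, -0.074, 0.1653]
orientation: [0.001, 0.923, 0.384, 0.002]
wrist_force: [-5.7, 4.2, 12.7]
finger_gap: 0.0
grip_force: 6.5
cab [-0.1148  0.0522] z 0.1652 yaw 45.1 q6 2.12 F [-5.8  4.3 13.3] t 17.4
(-0.114, 0.051, 0.158, 45) [-0.01 -0.01  0.06] [ 0. -0.  0.]
```

View pics/s6.png

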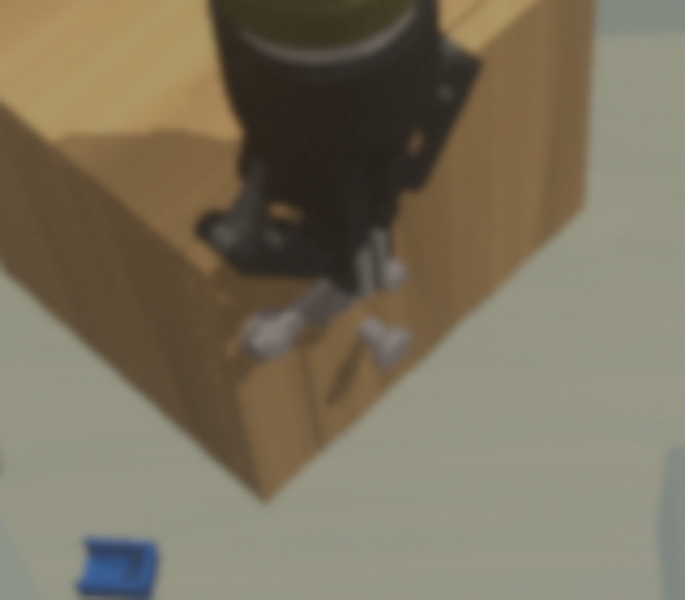

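The bar now lies level, from its pivot at (265,335) to its knob under the fingertips near (390,275), and the fingertips carry 13 N. I'll press a little more, then lift away and check.

```bash
python3 -m pendant '[{"travel":[0,0,0.03],"rot":[0,0,0],"fingers":-1},{"travel":[0,0,0.03],"rot":[0,0,0],"fingers":-1},{"travel":[0,0,0.03],"rot":[0,0,0],"fingers":-1}]'
python3 -m pendant '[{"travel":[0,0,-0.15],"rot":[0,0,0],"fingers":-1},{"travel":[0,0,-0.5],"rot":[0,0,0],"fingers":-1},{"travel":[0,0,-0.9],"rot":[0,0,0],"fingers":-1},{"travel":[0.4,0,-0.9],"rot":[0,0,0],"fingers":-1},{"travel":[0.8,0,-0.9],"rot":[0,0,0],"fingers":-1},{"travel":[0.8,0,-0.9],"rot":[0,0,0],"fingers":-1},{"travel":[0.8,0,-0.9],"rot":[0,0,0],"fingers":-1}]'
python3 - <<'E'
from h import *
p,d=env.read_camera("scene");W=world("scene",d);c=w2c(W);z=W[...,2]
for y in(-.09,-.05,0,.025):
    k=(d>0)&(z>.1)&(z<.18)&(abs(c[...,1]-y)<.008)&(abs(c[...,0]+.1)<.03)
    print(y,k.sum(),np.percentile(c[k][:,0],[20,50,80]).round(4) if k.any() else 0)
k=(d>0)&(c[...,0]<-.1045)&(c[...,0]>-.13)&(z>.12)&(z<.2)&(c[...,1]>.03)&(c[...,1]<.11)
P=np.c_[c[k],z[k]]
for a in np.arange(.03,.11,.01):
    q=P[(P[:,1]>=a)&(P[:,1]<a+.01)]
    if len(q): print(a.round(2),len(q),"zmax",q[:,2].max().round(4),"zmed",np.median(q[:,2]).round(4))
plan([])
E
```

```text
clock: 17.7
tcp_pos: [0.6469, -0.074, 0.1646]
orientation: [0.001, 0.923, 0.384, 0.003]
wrist_force: [-11.3, 5.9, 27.5]
finger_gap: -0.0
grip_force: 14.0
clock: 18.4
tcp_pos: [0.7147, -0.0061, 0.2649]
orientation: [0.0, 0.923, 0.384, 0.0]
wrist_force: [0.1, -0.7, 0.9]
finger_gap: 0.0002
grip_force: 0.0
-0.09 0 0
-0.05 0 0
0 90 [-0.1006 -0.1001 -0.0995]
0.025 100 [-0.1006 -0.1    -0.0995]
0.03 34 zmax 0.1473 zmed 0.1447
0.04 74 zmax 0.1485 zmed 0.1441
0.05 52 zmax 0.1482 zmed 0.1405
0.06 42 zmax 0.1479 zmed 0.1414
0.07 32 zmax 0.1484 zmed 0.1437
0.08 34 zmax 0.1475 zmed 0.1454
0.09 44 zmax 0.1477 zmed 0.1444
0.1 8 zmax 0.1465 zmed 0.141
cab [-0.2098  0.0524] z 0.2652 yaw 45.1 q6 2.23 F [-0.4  0.9  0.5] t 18.45
```

The bar's upper edge reads about 148 mm along its whole length, so it's level. The door is shut and the robot is clear.

```bash
python3 -c "
from workcell import env
print(env.hand_in())"
```

```text
the job is handed in; nothing more can be done
None
```

I pushed the tray home, then the door shut, then the latch bar down level, and handed the job in at about 18.5 s. By camera the tray was within about 1 mm of home before the door closed over it, and the door and latch read shut and level at the end. I did not re-measure the loose parts, and no verdict came back. On the first tray push the gripper's knuckles caught the cabinet top at about 30 N, under the 40 N limit, so I backed off and turned the tool 90°.

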